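# Slide the chopping board home in its sprung dock

## Task

The dark chopping board lies loose and crooked on its wooden dock, with the edge nearest you still up on the front rim. Slide it, without picking it up, so that its far edge goes under the steel lip and pushes the sprung keeper back until the near edge drops behind the front rim; leave it lying flat, square and fully down in the dock, held by the spring. Do not disturb the onion, the lemon or the salt shaker.

Things in the scene. Friction and masses are not known exactly. Their poses are not given: they have to be found in the camera images.
- dock: Pale wooden chopping-board dock, fixed, 300 mm wide (y), 230 deep (x -110 to 120 mm), origin on the worktop, x from its front (towards the robot) to its back. Pocket floor at z 14 mm. Front rim x -110 to -85, top z 23, with a thumb notch (y -40 to 40) cut through to the worktop for x below -80. Back wall from x 98, top z 26. Seated, the board's centre is at x -5, y 0, z 14
- cheek_l (a point): Left one of the dock's two wooden rear cheeks that guide the board's sides (the right one mirrors it): this point is the centre of its round nose, radius 14 mm, at dock x 50, y +136 mm, on the pocket floor. Behind the nose the straight inner faces run at y = +-122 mm (2 mm beside the board) from x 50 to 95; top at z 26 mm
- keeper (a joint): Travel (m) of the sprung steel keeper to the back (+x of the dock): 0 at rest, 0.012 at its stop; 5 N at rest, 6.5 at 3 mm, 11 at 12 mm. Upright face at dock x 72 mm at rest, 3 mm too near for the board: its near edge can drop only with the keeper pushed back over 3 mm. A board let go too early is pushed back out onto the rim. Reads 0.003 or a little more with the board seated
- lip (a point): Middle of the front edge of the keeper's steel lip, on its underside: 28 mm above the worktop, 14 mm above the pocket floor, 8 mm in front of the keeper's upright face. The lip is 3 mm thick and 226 mm long and moves with the keeper
- notch (a point): Middle of the inner edge of the dock's thumb notch, at the height of the pocket floor (dock x -82, y 0, z 14 mm). Through the notch a finger can push the board's near edge and follow it down; a hard-pushed edge may hang on the finger by friction or be nipped on the rim if the finger also bears down
- board: Dark chopping board, slab 160 (x) by 240 (y) by 11 mm, about 0.35 kg. Origin at the centre of its underside, x from near to far edge, z up. The slot at one end is closed to fingers. It starts 45 to 65 mm short of home, up to 10 mm to a side and 8 degrees askew; far edge down on the pocket floor, near edge up on the front rim and sticking out in front of it
- near_edge (a point): Middle of the board's near long edge, on its underside (board x = -80 mm)
- far_edge (a point): Middle of the board's far long edge, on its underside (board x = +80 mm)
- onion: Brown onion, 82 mm wide, 94 mm high, standing to the left of the dock; leave it alone. Origin under its centre
- lemon: Yellow lemon, 71 x 53 x 51 mm, lying to the left of the dock; leave it alone. Origin under its centre
- salt: Glass salt shaker with a grey cap, 44 mm wide, 90 mm high, standing to the left of the dock; leave it alone. Origin under its centre

How it is judged:
By the outcome, as a careful person would: the job done as asked, in the order asked, and still so for the second after the job is handed in, with the robot touching nothing.
It also fails if it takes over 72 s, if anything falls off the work surface, if the arm or the gripper's body presses on something with over 40 N, if the wrist force passes 120 N, or if a joint passes its speed limit or range.

## Robot

A 7-joint arm with a two-finger parallel gripper is mounted at the origin on a cart in front of the work surface, level with it; the furniture and walls round the work are solid. World frame = base frame: x ahead of the robot, y to its left, z up, the work surface at z = 0. Lengths are in m, angles in rad, forces in N, time in s.
With the tool pointing down it reaches from about 0.4 to 0.85 m from the base axis. Payload 4.5 kg.
Tool frame: the origin (TCP) lies at the very end of the fingers, on their centre line; the grasp point (between the pads) lies 19 mm behind it (r.grip_depth is the z of the grasp point in the tool frame, in m); z points along the fingers, y is the line along which they close (so a half turn about z gives the same grasp; the last joint's range is limited). The gripper opens to 88 mm and grips with 3 to 60 N. Pads are 18 mm wide; open, the fingers measure 123 mm over their backs; the gripper's body (75 mm by 187 mm) begins 45 mm behind the grasp point.
Start: joints at [1.336, 0.689, -0.195, 1.565, 0.157, 0.902, -0.215], TCP at [0.166, -0.603, 0.239] pointing down, gripper open.
Joint ranges: [-3.01, 3.01], [-0.46, 2.08], [-1.47, 1.51], [0.13, 2.56], [-1, 4.14], [0.04, 2.09], [-2.66, 2.66]. Speed limits (rad/s): [2.57, 2.57, 3.14, 3.14, 3.14, 3.14, 3.14].

## Interface

Orientations are given as a unit quaternion [x, y, z, w].
In Python, from plant import r, optics, telemetry gives the robot as it stands (r), with the cameras (optics) and the readings (telemetry).
- The arm moves only by the shell command python3 steer.py 'ROWS' [FORCE]. ROWS is 1 to 10 rows, parted by semicolons, with the numbers parted by spaces; each row has 7 numbers: the opening from 0.0 (shut) to 1.0 (fully open), then dx, dy, dz in m, then a rotation vector rx, ry, rz in rad; each row is the pose to reach, as a shift and turn from the pose commanded when the command began, along the tool's axes at that moment; what a row does not reach only later rows make up. A row lasts 1/10 s, in which the tool goes at most 0.05 m and 0.15 rad, less where a joint would pass 70% of its speed; a pose out of reach is approached as far as the arm can. The fingers move at their own pace and stop on an object; FORCE is the grip in N (left out, the last holds). Time passes only in rows, so rows that do not move let the fingers close. It prints the time, the measured TCP pose, the force, the opening and the grip force at its end. Input that does not fit is refused with a message, and nothing moves.
- telemetry.get_state(): the state, without advancing time (a new reading comes with each control period).
- optics.snapshot(name): name is "scene" or "top"; returns the picture (420x560x3 uint8, red, green, blue); there is no depth.
- optics.camera_params(name): a dict with "fx", "fy", "cx", "cy" (pixels), "rvec" (rotation vector, rad) and "tvec" (3), from world to camera coordinates, as OpenCV has them. Camera axes: x right, y down, z forward; pixel columns grow to the right and rows downward; lengths in m; the calibration is good to about 2 mm. A picture is of the moment at which its call begins. camera_params takes no time and is no camera call.
- r.finish_job(): hands the job in; it is judged then, once.
The state is a dict: "clock": time; "q": joint angles; "qd": joint speeds; "joint_torque": joint torques, N m; "tool_pos": TCP position; "eef_rot": TCP orientation; "contact_force": force on the tool from outside, world axes, zero at the start; "moment": the same for the moment, N m; "opening": opening from 0.0 (shut) to 1.0 (fully open); "finger_force": force on a finger pad.
Only numpy, scipy, OpenCV 4.12 (cv2) and the standard library are available. Lean on these libraries where they do the work, as an engineer would, in place of code of your own. Each camera call takes 0.05 s, during which the arm holds its last target. There are 200 camera calls.

## Working session

There is one attempt and no reset: what is moved stays moved. The work goes in short steps, Python scripts to look and compute and a shell command to move; the robot and the scene stay as the last step left them, time stands still between calls to the robot, and variables do not carry over. Pictures are saved under pics/ and viewed, at most 10 in all, crops included, and the job is handed in when it is done.

```bash
ls; mkdir -p pics
python3 - <<'E'
from plant import r, optics, telemetry
import cv2
for n in ("top","scene"):
    cv2.imwrite(f"pics/{n}0.png",cv2.resize(optics.snapshot(n)[:,:,::-1],(800,600),interpolation=cv2.INTER_CUBIC))
    print(n,optics.camera_params(n))
s=telemetry.get_state();print(s)
E
```

```text
pics
plant.py
steer.py
top {'fx': 448.03583216142965, 'fy': 448.03583216142965, 'cx': 284.10802121718774, 'cy': 212.8805749629004, 'rvec': array([ 2.18753549, -2.13730826,  0.16653199]), 'tvec': array([0.00139727, 0.55635967, 1.26548038])}
scene {'fx': 537.773518575223, 'fy': 537.773518575223, 'cx': 280.4262115799015, 'cy': 211.63826471242487, 'rvec': array([ 1.16887609, -1.9481139 ,  1.24984231]), 'tvec': array([0.25417854, 0.2355538 , 0.98249312])}
{'clock': 0.1, 'q': array([ 1.33583026,  0.68988293, -0.19449499,  1.56618829,  0.15730532,
        0.90250481, -0.21511021]), 'qd': array([ 0.00037279, -0.00327381,  0.00041305, -0.00310837,  0.00123116,
       -0.00034552, -0.00115616]), 'joint_torque': array([-3.78988276e-03, -5.28497207e+01, -1.27169844e+00, -1.53836811e+01,
       -5.25754038e-02,  1.99524569e-03,  5.52687845e-05]), 'tool_pos': array([ 0.16576424, -0.6020558 ,  0.23801411]), 'eef_rot': array([ 9.90980940e-01,  1.34000527e-01, -1.74179250e-04, -7.77882690e-04]), 'contact_force': array([-0.50783325, -0.08477742,  0.26684534]), 'moment': array([-0.00879988, -0.02090306, -0.03972515]), 'finger_force': 0.0, 'opening': 0.9988386788916678}
```

View pics/top0.png

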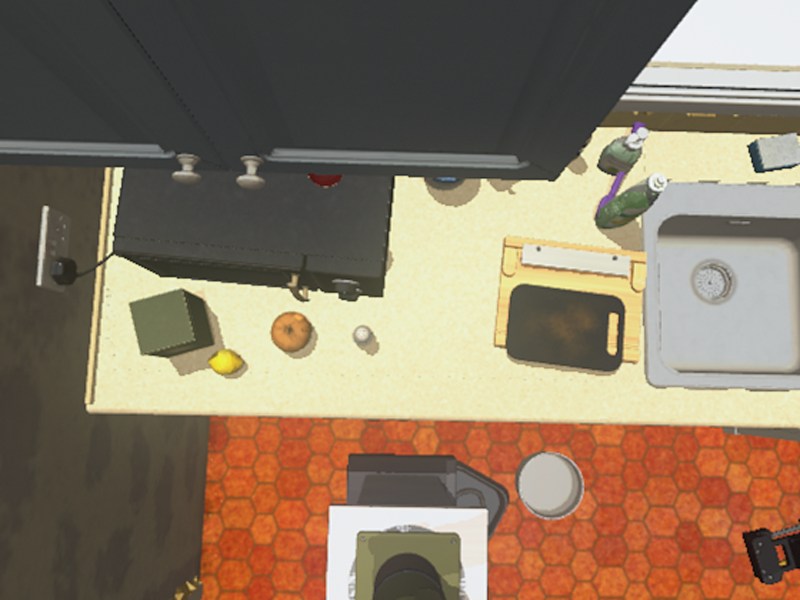

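View pics/scene0.png

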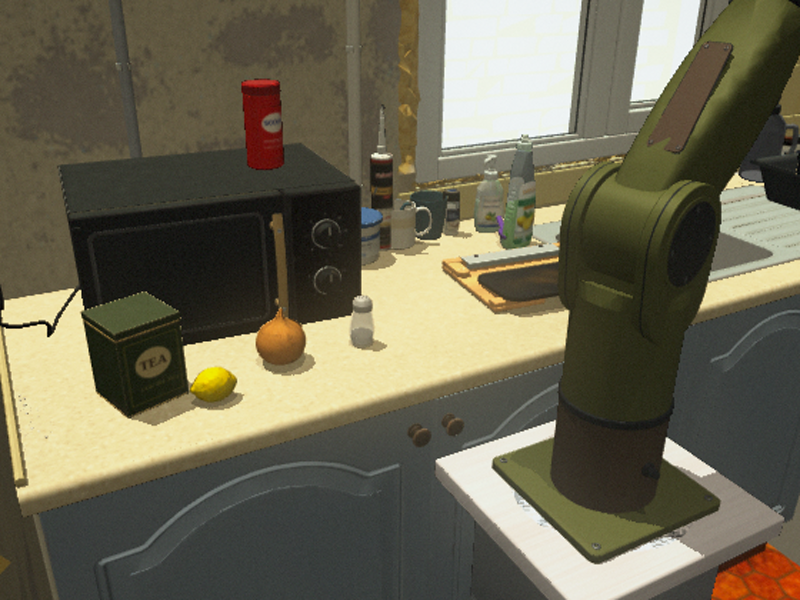

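The top view shows the dock at about (500–645, 237–372), with the board crooked on it at (505–625, 285–370). The onion, lemon and salt shaker are well to the left. I'll enlarge the dock.

```bash
cat > h.py <<'E'
import numpy as np, cv2
from plant import r, optics, telemetry
def crop(n,f,c0,r0,w,h,k):
    im=optics.snapshot(n)[r0:r0+h,c0:c0+w,::-1]
    cv2.imwrite(f,cv2.resize(im,None,fx=k,fy=k,interpolation=cv2.INTER_CUBIC))
def px2w(n,uv,z):
    p=optics.camera_params(n);R=cv2.Rodrigues(p["rvec"])[0];C=-R.T@p["tvec"]
    d=R.T@np.array([(uv[0]-p["cx"])/p["fx"],(uv[1]-p["cy"])/p["fy"],1.]);return C+d*(z-C[2])/d[2]
def w2px(n,P):
    p=optics.camera_params(n);K=np.array([[p["fx"],0,p["cx"]],[0,p["fy"],p["cy"]],[0,0,1]])
    return cv2.projectPoints(np.atleast_2d(P).astype(float),p["rvec"],p["tvec"],K,None)[0][:,0]
E
python3 -c "
from h import *
crop('top','pics/c1.png',340,160,120,108,5.5)"
```

```text
(no output)
```

View pics/c1.png

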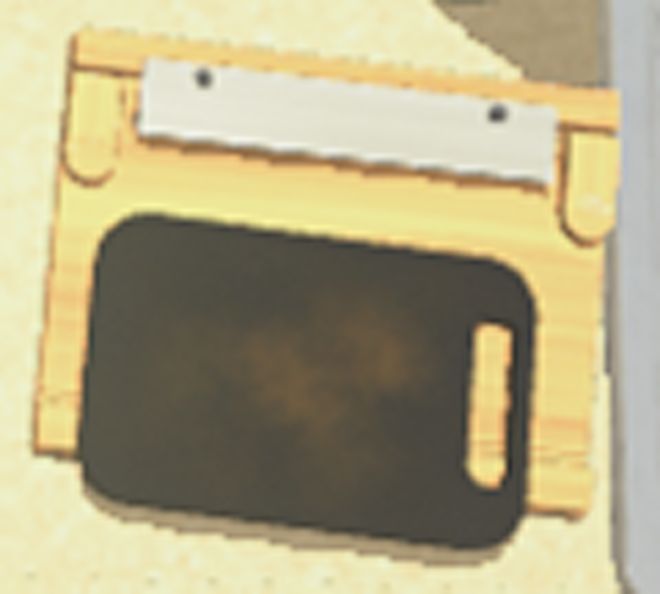

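The crop shows these dock features (crop pixels):
- Dock corners: (75,33), (620,90), (33,452), (585,517).
- Lip front edge: (137,134) to (547,182).

The board's top edges run:
- Far: (160,215)–(480,260)
- Left: (98,260)–(80,450)
- Right: (537,310)–(525,510)
- Near: (120,503)–(460,549)

Next I fit the dock and board poses to these.

```bash
cat > fit.py <<'E'
from h import *
from scipy.optimize import least_squares
o=lambda u:(340+(u[0]+.5)/5.5-.5,160+(u[1]+.5)/5.5-.5)
D=[((137,134),64,113,31),((547,182),64,-113,31),((75,33),120,150,26),((620,90),120,-150,26),((33,452),-110,150,23),((585,517),-110,-150,23),((88,185),36,136,26),((590,243),36,-136,26)]
def dw(p,P):
    c,s=np.cos(p[2]),np.sin(p[2]);P=np.asarray(P,float)
    return np.array([p[0]+c*P[0]-s*P[1],p[1]+s*P[0]+c*P[1],P[2]])
uv=np.array([o(d[0]) for d in D])
f=lambda p:(w2px('top',np.array([dw(p,np.array(d[1:])/1000) for d in D]))-uv).ravel()
sol=least_squares(f,[.55,-.3,0],loss='soft_l1');dock=sol.x
if __name__=="__main__":
    print("dock",dock,np.degrees(dock[2]),f(dock).round(1))
    E=[((160,215),0,80),((320,237),0,80),((480,260),0,80),((98,260),1,120),((89,355),1,120),((80,450),1,120),((537,310),1,-120),((525,510),1,-120),((531,410),1,-120),((120,503),0,-80),((290,527),0,-80),((460,549),0,-80)]
    th=np.radians(4.9)
    from scipy.spatial.transform import Rotation as Ro
    p=optics.camera_params('top');R=cv2.Rodrigues(p["rvec"])[0];C=-R.T@p["tvec"]
    def g(q,full=False):
        yaw=dock[2]+q[2];B=Ro.from_euler('ZY',[yaw,th]).as_matrix()
        # far underside edge mid at z=14mm
        fe=dw(dock,[q[0],q[1],.014]);O=fe-B@[.08,0,0]
        out=[]
        for u,a,v in E:
            u=o(u);d=R.T@np.array([(u[0]-p["cx"])/p["fx"],(u[1]-p["cy"])/p["fy"],1.])
            n=B[:,2];t=((O+.011*n-C)@n)/(d@n);L=B.T@(C+d*t-O);out.append(L[a]*1000-v)
        if full: return O,fe,O-B@[.08,0,0]
        return np.array(out)
    s=least_squares(g,[.02,0,0],loss='soft_l1');print("far edge in dock",s.x[:2]*1000,np.degrees(s.x[2]),g(s.x).round(1))
    O,fe,ne=g(s.x,1);print("O,far,near",O,fe,ne)
    c,sn=np.cos(dock[2]),np.sin(dock[2])
    for P in (fe,ne):
        d=P[:2]-dock[:2];print("dock mm",1000*np.array([c*d[0]+sn*d[1],-sn*d[0]+c*d[1]]))
    st=telemetry.get_state();print(st['tool_pos'],st['eef_rot'],Ro.from_quat(st['eef_rot']).as_matrix())
E
python3 fit.py
```

```text
dock [ 0.57377729 -0.32688784 -0.09080542] -5.202767204149884 [-0.5  0.4  0.7  0.5 -0.2 -0.6  0.3  0.6  0.  -0.2  1.4 -0.3 -0.5 -0.2
 -0.7 -0.2]
far edge in dock [21.98954326  6.28816852] -1.3556058339880797 [-0.9 -0.8 -1.2 -1.2 -1.6 -1.9  1.5  1.5  1.5  1.   0.7  1.5]
O,far,near [ 0.51706043 -0.31351577  0.02083335] [ 0.59624645 -0.32261961  0.014     ] [ 0.43787441 -0.30441193  0.02766671]
dock mm [21.98954326  6.28816852]
dock mm [-137.38108705   10.05954715]
[ 0.16579449 -0.60211157  0.23809943] [ 9.90980502e-01  1.34004301e-01 -1.53890487e-04 -6.84557770e-04] [[ 9.64085647e-01  2.65591088e-01 -4.88472315e-04]
 [ 2.65591509e-01 -9.64084758e-01  1.31552283e-03]
 [-1.21537574e-04 -1.39801078e-03 -9.99999015e-01]]
```

```bash
cat > st.py <<'E'
from fit import *
from scipy.spatial.transform import Rotation as Ro
s=telemetry.get_state();d=s['tool_pos'][:2]-dock[:2];c,sn=np.cos(dock[2]),np.sin(dock[2])
M=Ro.from_quat(s['eef_rot']).as_matrix();h=np.arctan2(M[1,0],M[0,0])
print("t",s['clock'].__round__(2),"dock mm",(1000*np.array([c*d[0]+sn*d[1],-sn*d[0]+c*d[1],s['tool_pos'][2]])).round(1),"yaw rel deg",np.degrees(h-dock[2]).round(2),"F",s['contact_force'].round(1),"op",round(s['opening'],2), "down",M[:2,2].round(3))
E
python3 steer.py '0 0.045 -0.032 0 0 0 0.05;0 0.09 -0.064 0 0 0 0.1;0 0.14 -0.1 0 0 0 0.2;0 0.18 -0.13 0 0 0 0.3;0 0.22 -0.16 0 0 0 0.36;0 0.26 -0.19 0 0 0 0.36;0 0.3 -0.22 0 0 0 0.36;0 0.34 -0.245 0 0 0 0.36;0 0.38 -0.27 0 0 0 0.36;0 0.42 -0.3 0 0 0 0.36' 20; python3 st.py
python3 steer.py '0 0 0 0 0 0 0'; python3 st.py
```

```text
clock: 1.15
tool_pos: [0.4823, -0.2129, 0.2387]
eef_rot: [0.999, -0.046, 0.0, 0.0]
contact_force: [0.3, 0.2, -0.3]
opening: 0.116
finger_force: 0.0
t 1.15 dock mm [-101.5  105.2  238.7] yaw rel deg -0.03 F [ 0.3  0.2 -0.3] op 0.12 down [ 0. -0.]
clock: 1.25
tool_pos: [0.4866, -0.2061, 0.2386]
eef_rot: [0.999, -0.039, 0.002, -0.002]
contact_force: [-0.2, -0.7, -0.2]
opening: 0.027
finger_force: 0.0
t 1.25 dock mm [-97.8 112.4 238.6] yaw rel deg 0.77 F [-0.2 -0.7 -0.2] op 0.03 down [0.004 0.005]
```

```bash
python3 steer.py '0 0.016 -0.024 0.02 0 0 0;0 0.033 -0.048 0.06 0 0 0;0 0.033 -0.048 0.1 0 0 0;0 0.033 -0.048 0.14 0 0 0;0 0.033 -0.048 0.17 0 0 0;0 0.033 -0.048 0.19 0 0 0;0 0.033 -0.048 0.2 0 0 0;0 0.033 -0.048 0.2 0 0 0' >/dev/null; python3 st.py; python3 -c "
from h import *
crop('top','pics/c2.png',340,160,120,108,5.5)"
```

```text
t 2.05 dock mm [-70.4 151.3  37.7] yaw rel deg -0.04 F [0.2 1.1 0.4] op 0.0 down [-0.002  0.   ]
```

View pics/c2.png

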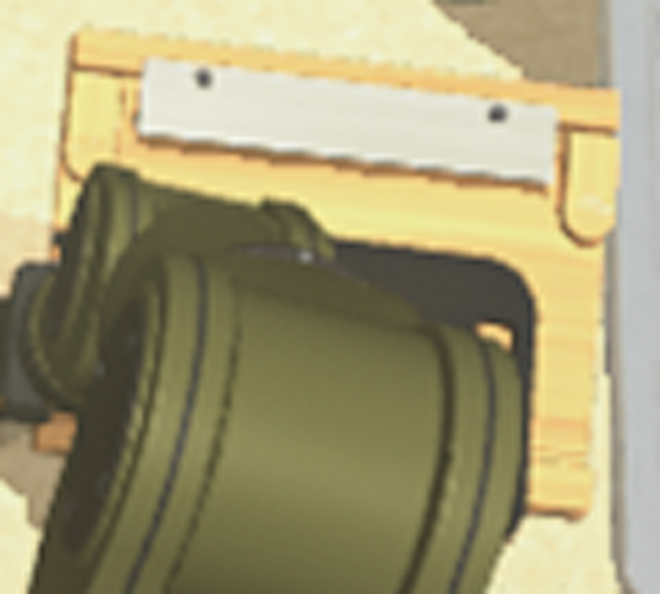

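The arm hides the fingers and most of the board. I'll lower beside the board's left side and find the contact by force.

```bash
python3 steer.py '0 0 -0.004 0.007 0 0 0;0 0 -0.004 0.014 0 0 0;0 0 -0.004 0.019 0 0 0;0 0 -0.004 0.019 0 0 0' >/dev/null; python3 st.py; for i in 1; do python3 steer.py '0 0 0.002 0 0 0 0;0 0 0.004 0 0 0 0;0 0 0.006 0 0 0 0' >/dev/null; python3 st.py; done; python3 steer.py '0 0 0.002 0 0 0 0;0 0 0.004 0 0 0 0' >/dev/null; python3 st.py
```

```text
t 2.5 dock mm [-69.8 155.6  19.3] yaw rel deg -0.02 F [ 0.2  0.4 -0.5] op 0.0 down [-0.001  0.   ]
t 2.8 dock mm [-69.4 149.1  19.9] yaw rel deg -0.04 F [ 0.3 -1.2  0. ] op 0.01 down [ 0. -0.]
t 3.0 dock mm [-69.5 145.2  19.8] yaw rel deg -0.03 F [-0.7 -0.3  0.3] op 0.01 down [ 0. -0.]
```

```bash
python3 steer.py '0 0 0.001 0 0 0 0;0 0 0.002 0 0 0 0;0 0 0.003 0 0 0 0' >/dev/null; python3 st.py; python3 steer.py '0 0 0.001 0 0 0 0;0 0 0.002 0 0 0 0;0 0 0.003 0 0 0 0;0 0 0.003 0 0 0 0' >/dev/null; python3 st.py
```

```text
t 3.3 dock mm [-69.5 143.1  19.7] yaw rel deg 0.01 F [1.1 2.3 0.2] op 0.0 down [-0.     0.001]
t 3.7 dock mm [-69.6 139.5  19.7] yaw rel deg -0.02 F [-0.8  2.7  1.3] op 0.0 down [-0.  0.]
```

```bash
python3 steer.py '0 0 0.001 0 0 0 0;0 0 0.002 0 0 0 0;0 0 0.002 0 0 0 0;0 0 -0.008 0 0 0 0;0 0 -0.008 -0.02 0 0 0;0 -0.03 -0.02 -0.06 0 0 0;0 -0.07 -0.03 -0.08 0 0 0;0 -0.1 -0.05 -0.08 0 0 0;0 -0.12 -0.08 -0.08 0 0 0;0 -0.12 -0.11 -0.08 0 0 0' >/dev/null; python3 st.py;python3 -c "
from h import *
crop('top','pics/c3.png',340,160,120,108,5.5)"
```

```text
t 4.7 dock mm [-193.1  249.2  100.3] yaw rel deg -0.18 F [ 1.1  1.1 -1. ] op 0.0 down [-0.004 -0.001]
```

View pics/c3.png

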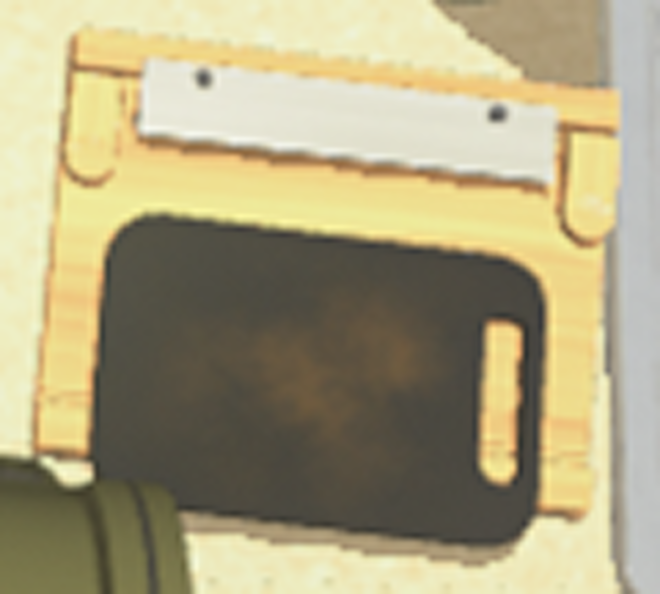

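The board shifted right. New top edges (crop pixels):
- Left: (105,260)–(93,450)
- Right: (546,310)–(538,500)
- Far: (170,216)–(490,258)
- Near: (220,516)–(470,546)

```bash
sed -e 's/^    E=.*/    E=[((170,216),0,80),((330,237),0,80),((490,258),0,80),((105,260),1,120),((99,355),1,120),((93,450),1,120),((546,310),1,-120),((538,500),1,-120),((542,405),1,-120),((220,516),0,-80),((345,531),0,-80),((470,546),0,-80)]/' fit.py > fit2.py; python3 fit2.py
```

```text
dock [ 0.57377729 -0.32688784 -0.09080542] -5.202767204149884 [-0.5  0.4  0.7  0.5 -0.2 -0.6  0.3  0.6  0.  -0.2  1.4 -0.3 -0.5 -0.2
 -0.7 -0.2]
far edge in dock [23.15880993  2.40961913] -0.3100874948214262 [-0.4 -1.3 -2.2 -0.6 -1.5 -2.4  1.1  1.2  1.2  1.   1.   1. ]
O,far,near [ 0.51772024 -0.31893077  0.02083335] [ 0.59705919 -0.32658821  0.014     ] [ 0.43838129 -0.31127333  0.02766671]
dock mm [23.15880993  2.40961913]
dock mm [-136.25410281    3.27237784]
[ 0.40693293 -0.055135    0.0999776 ] [ 9.99104202e-01 -4.22899829e-02 -4.01844726e-04 -1.47976969e-03] [[ 9.96422792e-01 -8.45053886e-02 -6.77810638e-04]
 [-8.45030100e-02 -9.96418735e-01  2.99087624e-03]
 [-9.28128378e-04 -2.92290021e-03 -9.99995298e-01]]
```

```bash
python3 steer.py '0.2 0 0.03 0 0 0 0;0.2 0 0.075 0 0 0 0;0.2 0 0.12 0 0 0 0;0.2 0.01 0.165 0 0 0 0;0.2 0.02 0.21 0 0 0 0;0.2 0.025 0.24 0 0 0 0;0.2 0.025 0.247 0.02 0 0 0;0.2 0.025 0.247 0.05 0 0 0;0.2 0.025 0.247 0.08 0 0 0;0.2 0.025 0.247 0.083 0 0 0' >/dev/null; python3 st.py; python3 steer.py '0.2 0.005 0 0 0 0 0;0.2 0.01 0 0 0 0 0;0.2 0.015 0 0 0 0 0' >/dev/null; python3 st.py
```

```text
t 5.75 dock mm [-166.1    3.    14.2] yaw rel deg -0.03 F [ 0.1  0.1 -0.2] op 0.2 down [-0.004  0.002]
t 6.05 dock mm [-147.9    2.1   18.2] yaw rel deg -0.01 F [0.3 0.2 0.2] op 0.2 down [ 0.003 -0.002]
```

```bash
python3 steer.py '0.2 0.004 0 0 0 0 0;0.2 0.008 0 0 0 0 0;0.2 0.012 0 0 0 0 0' >/dev/null; python3 st.py; python3 steer.py '0.2 0.003 0 0 0 0 0;0.2 0.006 0 0 0 0 0;0.2 0.009 0 0 0 0 0;0.2 0.012 0 0 0 0 0' >/dev/null; python3 st.py; python3 steer.py '0.2 0.003 0 0 0 0 0;0.2 0.006 0 0 0 0 0;0.2 0.009 0 0 0 0 0;0.2 0.012 0 0 0 0 0' >/dev/null; python3 st.py
```

```text
t 6.35 dock mm [-139.1    2.3   17.1] yaw rel deg -0.07 F [-5.1  0.3  3.8] op 0.2 down [-0.003  0.   ]
t 6.75 dock mm [-125.     2.7   16.5] yaw rel deg -0.0 F [-2.2 -0.4 -0.9] op 0.2 down [0. 0.]
t 7.15 dock mm [-123.     1.7   16.2] yaw rel deg -0.16 F [-19.3  -0.5  11.9] op 0.2 down [-0.018  0.003]
```

The push stalled at 19 N, so I'm backing off slightly to look.

```bash
python3 steer.py '0.2 -0.015 0 0 0 0 0;0.2 -0.04 0 0 0 0 0;0.2 -0.05 0 -0.04 0 0 0;0.2 -0.08 0 -0.08 0 0 0;0.2 -0.08 -0.05 -0.1 0 0 0;0.2 -0.08 -0.1 -0.1 0 0 0;0.2 -0.08 -0.15 -0.1 0 0 0;0.2 -0.08 -0.2 -0.1 0 0 0;0.2 -0.08 -0.25 -0.1 0 0 0;0.2 -0.08 -0.25 -0.1 0 0 0' >/dev/null; python3 st.py;python3 -c "
from h import *
crop('top','pics/c4.png',340,160,120,108,5.5)"
```

```text
t 8.15 dock mm [-191.6  260.9  116.9] yaw rel deg 0.82 F [-0.6 -1.  -0.5] op 0.2 down [0.004 0.004]
```

View pics/c4.png

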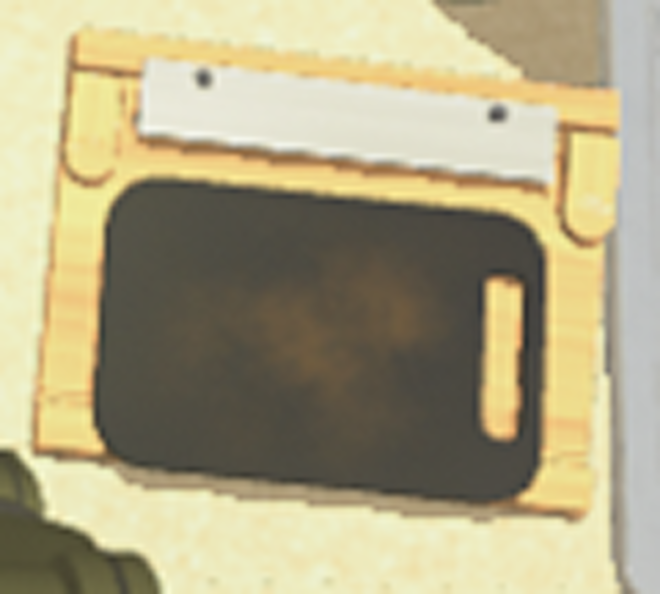

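Board edges now (crop pixels):
- Left: (106,230)–(96,420)
- Right: (546,260)–(542,450)
- Far: (160,180)–(490,213)
- Near: (150,465)–(490,501)

There is still visible clearance to both cheek noses, so I'll refit.

```bash
sed -e 's/^    E=.*/    E=[((160,180),0,80),((325,196),0,80),((490,213),0,80),((106,230),1,120),((101,325),1,120),((96,420),1,120),((546,260),1,-120),((542,450),1,-120),((544,355),1,-120),((150,465),0,-80),((320,483),0,-80),((490,501),0,-80)]/;s/4\.9/4.1/' fit.py > fit2.py; python3 fit2.py | sed -n '2,5p'
python3 - <<'E'
from fit import *
for q in [(50,136),(50,-136),(-110,40),(-110,-40),(-85,40)]:
    u=w2px('top',dw(dock,[q[0]/1000,q[1]/1000,.026]))[0];print(q,((u-[340,160])*5.5).round())
E
```

```text
-0.7 -0.2]
far edge in dock [45.74204179  4.51572305] 1.1326502495639612 [-1.6 -1.7 -2.4 -1.  -1.3 -1.6  1.2  1.3  1.3  3.4  2.4  1.4]
O,far,near [ 0.54014635 -0.320875    0.0197198 ] [ 0.61974036 -0.32653864  0.014     ] [ 0.46055233 -0.31521135  0.02543959]
dock mm [45.74204179  4.51572305]
(50, 136) [ 85. 156.]
(50, -136) [586. 214.]
(-110, 40) [238. 472.]
(-110, -40) [387. 489.]
(-85, 40) [241. 425.]
```

```bash
python3 steer.py '0 0.04 0.01 0 0 0 0;0 0.08 0.03 0 0 0 0;0 0.12 0.05 0 0 0 0;0 0.16 0.07 0 0 0 0;0 0.19 0.09 0 0 0 0;0 0.2 0.095 0.02 0 0 0;0 0.2 0.095 0.05 0 0 0;0 0.2 0.095 0.06 0 0 0;0 0.2 0.095 0.06 0 0 0' >/dev/null; python3 st.py
```

```text
t 9.1 dock mm [  5.1 156.4  55.4] yaw rel deg -0.11 F [-0.3  0.1  0.2] op 0.01 down [-0.003  0.   ]
```

```bash
python3 steer.py '0 0.005 0 0.015 0 0 0;0 0.005 0 0.03 0 0 0;0 0.005 0 0.038 0 0 0;0 0.005 0 0.038 0 0 0;0 0.005 0.005 0.038 0 0 0;0 0.005 0.01 0.038 0 0 0' >/dev/null; python3 st.py;  python3 steer.py '0 0 0.003 0 0 0 0;0 0 0.006 0 0 0 0;0 0 0.008 0 0 0 0;0 0 0.008 0 0 0 0' >/dev/null; python3 st.py; python3 steer.py '0 0 0.001 0 0 0 0;0 0 0.002 0 0 0 0;0 0 0.003 0 0 0 0;0 0 0.003 0 0 0 0' >/dev/null; python3 st.py
```

```text
t 9.7 dock mm [ 11.9 147.   19.2] yaw rel deg -0.01 F [ 0.3 -0.4  0.1] op 0.01 down [ 0.001 -0.001]
t 10.1 dock mm [ 11.5 138.9  18.9] yaw rel deg -0.06 F [-0.6  0.  -0.5] op 0.01 down [ 0. -0.]
t 10.5 dock mm [ 11.5 137.3  18.7] yaw rel deg 0.01 F [-0.2  1.5  0.7] op 0.01 down [-0.     0.001]
```

```bash
python3 steer.py '0 0 0.001 0 0 0 0;0 0 0.002 0 0 0 0;0 0 0.003 0 0 0 0;0 0 0.0035 0 0 0 0;0 0 0.0035 0 0 0 0' >/dev/null; python3 st.py
python3 steer.py '0 0 -0.01 0 0 0 0;0.0 0 -0.01 -0.03 0 0 0;0 -0.04 -0.02 -0.06 0 0 0;0 -0.08 -0.05 -0.08 0 0 0;0 -0.12 -0.08 -0.08 0 0 0;0 -0.16 -0.1 -0.08 0 0 0;0 -0.2 -0.12 -0.08 0 0 0;0 -0.2 -0.12 -0.08 0 0 0' >/dev/null; python3 st.py;python3 -c "
from h import *
crop('top','pics/c5.png',340,160,120,108,5.5)"
```

```text
t 11.0 dock mm [ 11.7 132.8  18.7] yaw rel deg -0.03 F [ 1.2  2.3 -0.5] op 0.0 down [ 0. -0.]
t 11.8 dock mm [-196.8  255.    99.1] yaw rel deg 0.23 F [-0.6  0.  -0.2] op 0.0 down [-0.011  0.001]
```

View pics/c5.png

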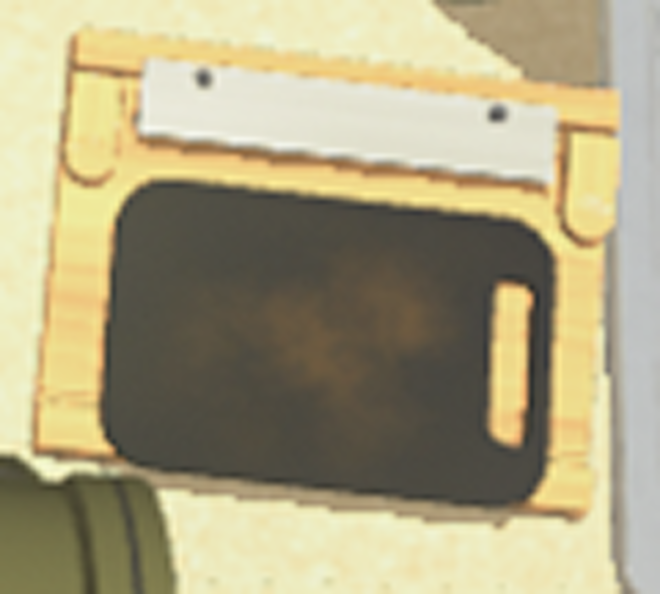

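The board moved right again. Its edges are now left (115,230)–(102,420), right (553,265)–(548,455), far (165,181)–(500,217) and near (150,466)–(500,505).

```bash
sed -e 's/^    E=.*/    E=[((165,181),0,80),((330,199),0,80),((500,217),0,80),((115,230),1,120),((108,325),1,120),((102,420),1,120),((553,265),1,-120),((548,455),1,-120),((550,360),1,-120),((150,466),0,-80),((325,485),0,-80),((500,505),0,-80)]/;s/4\.9/4.1/' fit.py > fit2.py; python3 fit2.py | sed -n '3,7p'
```

```text
far edge in dock [44.80997479  0.07338251] 0.6358581571445626 [-1.7 -2.1 -2.2 -1.7 -1.3 -1.5  1.6  1.3  1.7  3.1  2.6  1.6]
O,far,near [ 0.53886738 -0.3245246   0.0197198 ] [ 0.6184093  -0.33087816  0.014     ] [ 0.45932547 -0.31817105  0.02543959]
dock mm [44.80997479  0.07338251]
dock mm [-114.77072287   -1.6976878 ]
[ 0.40564101 -0.05657802  0.09904979] [ 9.99017553e-01 -4.42575893e-02 -2.27614082e-03  1.21221473e-04] [[ 9.96072170e-01 -8.84276653e-02 -4.55853921e-03]
```

```bash
python3 steer.py '0.2 0 0.04 0 0 0 0;0.2 0 0.085 0 0 0 0;0.2 0.01 0.13 0 0 0 0;0.2 0.02 0.175 0 0 0 0;0.2 0.03 0.22 0 0 0 0;0.2 0.04 0.25 0 0 0 0;0.2 0.045 0.25 0.03 0 0 0;0.2 0.045 0.25 0.06 0 0 0;0.2 0.045 0.25 0.085 0 0 0;0.2 0.045 0.25 0.085 0 0 0' >/dev/null; python3 st.py; python3 steer.py '0.2 0.005 0 0 0 0 0;0.2 0.01 0 0 0 0 0;0.2 0.015 0 0 0 0 0;0.2 0.018 0 0 0 0 0;0.2 0.018 0 0 0 0 0' >/dev/null; python3 st.py
```

```text
t 12.85 dock mm [-144.5    2.4   11.1] yaw rel deg -0.08 F [-0.5  0.4  0.1] op 0.2 down [-0.003  0.001]
t 13.35 dock mm [-124.8    2.8   14.4] yaw rel deg -0.0 F [ 0.1  0.2 -0.2] op 0.2 down [ 0.001 -0.001]
```

```bash
for i in 1 2 3; do :; done; python3 steer.py '0.2 0.002 0 0 0 0 0;0.2 0.004 0 0 0 0 0;0.2 0.006 0 0 0 0 0' >/dev/null; python3 st.py; python3 steer.py '0.2 0.002 0 0 0 0 0;0.2 0.004 0 0 0 0 0;0.2 0.006 0 0 0 0 0' >/dev/null; python3 st.py;python3 steer.py '0.2 0.002 0 0 0 0 0;0.2 0.004 0 0 0 0 0' >/dev/null; python3 st.py
```

```text
t 13.65 dock mm [-121.4    3.    13.6] yaw rel deg -0.07 F [-2.4  0.6  1.6] op 0.2 down [-0.003  0.001]
t 13.95 dock mm [-112.9    3.2   13.5] yaw rel deg -0.01 F [-1.7 -0.3 -0.5] op 0.2 down [0.001 0.   ]
t 14.15 dock mm [-109.3    3.1   13.6] yaw rel deg -0.02 F [-2.6  0.2 -1.2] op 0.2 down [0. 0.]
```

```bash
python3 steer.py '0.2 0.002 0 0 0 0 0;0.2 0.004 0 0 0 0 0;0.2 0.006 0 0 0 0 0' >/dev/null; python3 st.py; python3 steer.py '0.2 0.002 0 0 0 0 0;0.2 0.004 0 0 0 0 0;0.2 0.006 0 0 0 0 0' >/dev/null; python3 st.py
```

```text
t 14.45 dock mm [-103.4    3.    13.7] yaw rel deg -0.02 F [-2.1  0.6 -1.1] op 0.2 down [ 0. -0.]
t 14.75 dock mm [-97.4   3.   13.7] yaw rel deg -0.02 F [-1.5  0.4 -0.8] op 0.2 down [ 0. -0.]
```

```bash
python3 steer.py '0.2 0.002 0 0 0 0 0;0.2 0.003 0 0 0 0 0;0.2 0.003 0 0 0 0 0' >/dev/null; python3 st.py; python3 steer.py '0.2 0.001 0 0 0 0 0;0.2 0.003 0 0 0 0 0;0.2 0.003 0 0 0 0 0' >/dev/null; python3 st.py; python3 steer.py '0.2 0.001 0 0 0 0 0;0.2 0.003 0 0 0 0 0;0.2 0.003 0 0 0 0 0' >/dev/null; python3 st.py
```

```text
t 15.05 dock mm [-97.1   3.3  13.6] yaw rel deg -0.05 F [-6.3  1.3  2.9] op 0.2 down [-0.005  0.001]
t 15.35 dock mm [-97.    3.3  13.6] yaw rel deg -0.09 F [-9.8  2.8  7.1] op 0.2 down [-0.01   0.002]
t 15.65 dock mm [-96.    3.5  13.5] yaw rel deg -0.12 F [-13.3   3.6  10.1] op 0.2 down [-0.014  0.003]
```

```bash
python3 steer.py '0.2 0 -0.002 -0.002 0 0 0;0.2 0 -0.002 -0.004 0 0 0;0.2 0 -0.002 -0.004 0 0 0' >/dev/null; python3 st.py; python3 steer.py '0.2 0.002 0 -0.001 0 0 0;0.2 0.003 0 -0.001 0 0 0;0.2 0.003 0 -0.001 0 0 0' >/dev/null; python3 st.py
```

```text
t 15.95 dock mm [-93.2   3.8  17.2] yaw rel deg -0.16 F [-7.6 -1.1 -1. ] op 0.2 down [-0.008  0.   ]
t 16.25 dock mm [-90.7   3.8  17.8] yaw rel deg -0.16 F [-9.2 -1.7 -1.5] op 0.2 down [-0.009  0.001]
```

```bash
python3 steer.py '0.2 0.002 0 -0.0005 0 0 0;0.2 0.0035 0 -0.001 0 0 0;0.2 0.0035 0 -0.001 0 0 0' >/dev/null; python3 st.py; python3 steer.py '0.2 0.002 0 0 0 0 0;0.2 0.002 0 0 0 0 0' >/dev/null; python3 st.py
```

```text
t 16.55 dock mm [-88.1   3.8  18.7] yaw rel deg -0.17 F [-10.7  -2.4  -1.4] op 0.2 down [-0.011  0.001]
t 16.75 dock mm [-86.6   3.8  18.5] yaw rel deg -0.18 F [-9.3 -0.9 -2.2] op 0.2 down [-0.012  0.001]
```

```bash
python3 steer.py '0.2 0.0015 0 0 0 0 0;0.2 0.0015 0 0.002 0 0 0;0.2 0.0015 0 0.004 0 0 0;0.2 0.0015 0 0.006 0 0 0' >/dev/null; python3 st.py; python3 steer.py '0.2 0 0 0.002 0 0 0;0.2 0 0 0.004 0 0 0;0.2 0 0 0.006 0 0 0' >/dev/null; python3 st.py
```

```text
t 17.15 dock mm [-85.8   3.7  13.8] yaw rel deg -0.2 F [-16.6   2.6  26.4] op 0.2 down [-0.013  0.001]
t 17.45 dock mm [-86.2   3.6  12.2] yaw rel deg -0.2 F [-22.6   5.8  57.5] op 0.2 down [-0.013  0.   ]
```

```bash
python3 steer.py '0.2 0 0 -0.003 0 0 0;0.2 0 0 -0.006 0 0 0;0.2 0 0 -0.007 0 0 0' >/dev/null; python3 st.py; python3 steer.py '0.2 -0.0015 0 0 0 0 0;0.2 -0.003 0 0 0 0 0;0.2 -0.003 0 0 0 0 0' >/dev/null; python3 st.py
```

```text
t 17.75 dock mm [-88.1   3.8  13.3] yaw rel deg -0.22 F [-12.9  -1.3  -5.4] op 0.2 down [-0.017  0.002]
t 18.05 dock mm [-88.5   3.8  13.3] yaw rel deg -0.19 F [-10.8  -1.8  -3.8] op 0.2 down [-0.013  0.001]
```

```bash
python3 steer.py '0.2 0 0 0.001 0 0 0;0.2 -0.001 0 0.0015 0 0 0;0.2 -0.002 0 0.0015 0 0 0' >/dev/null; python3 st.py; python3 steer.py '0.2 -0.001 0 0.0005 0 0 0;0.2 -0.002 0 0.0005 0 0 0;0.2 -0.002 0 0.0005 0 0 0' >/dev/null; python3 st.py
```

```text
t 18.35 dock mm [-88.7   3.8  12.2] yaw rel deg -0.16 F [-7.6 -1.1 -2.6] op 0.2 down [-0.009  0.001]
t 18.65 dock mm [-89.8   3.8  12. ] yaw rel deg -0.15 F [-7.3 -1.2 -2.6] op 0.2 down [-0.008  0.   ]
```

```bash
python3 steer.py '0.2 -0.0005 0 0.001 0 0 0;0.2 -0.0015 0 0.0015 0 0 0;0.2 -0.0015 0 0.0015 0 0 0' >/dev/null; python3 st.py; python3 steer.py '0.2 -0.001 0 0.0005 0 0 0;0.2 -0.0015 0 0.0005 0 0 0;0.2 -0.0015 0 0.0005 0 0 0' >/dev/null; python3 st.py
```

```text
t 18.95 dock mm [-90.7   3.8  10.5] yaw rel deg -0.15 F [-6.1 -2.1 -1.7] op 0.2 down [-0.006 -0.   ]
t 19.25 dock mm [-91.6   3.8  10.2] yaw rel deg -0.14 F [-5.9 -1.1 -1.6] op 0.2 down [-0.005 -0.   ]
```

```bash
python3 steer.py '0.2 -0.001 0 0 0 0 0;0.2 -0.001 0 0 0 0 0' >/dev/null; python3 st.py; python3 steer.py '0.2 -0.001 0 0 0 0 0;0.2 -0.001 0 0 0 0 0' >/dev/null; python3 st.py;python3 steer.py '0.2 -0.001 0 0 0 0 0;0.2 -0.001 0 0 0 0 0' >/dev/null; python3 st.py
```

```text
t 19.45 dock mm [-92.4   3.8  10.2] yaw rel deg -0.14 F [-5.6 -1.4 -2.3] op 0.2 down [-0.005 -0.   ]
t 19.65 dock mm [-93.1   3.8  10.3] yaw rel deg -0.13 F [-5.  -2.1 -2.4] op 0.2 down [-0.004 -0.   ]
t 19.85 dock mm [-93.6   3.9  10.4] yaw rel deg -0.11 F [-5.6 -2.2 -3.1] op 0.2 down [-0.003 -0.001]
```

```bash
python3 steer.py '0.2 -0.001 0 0 0 0 0;0.2 -0.001 0 0 0 0 0' >/dev/null; python3 st.py; python3 steer.py '0.2 -0.001 0 0 0 0 0;0.2 -0.001 0 0 0 0 0' >/dev/null; python3 st.py
```

```text
t 20.05 dock mm [-93.6   4.2  10.6] yaw rel deg -0.09 F [-4.5 -3.  -2.6] op 0.2 down [-0.002 -0.001]
t 20.25 dock mm [-93.6   4.7  10.8] yaw rel deg -0.04 F [-4.3 -1.8 -2. ] op 0.2 down [ 0. -0.]
```

```bash
python3 steer.py '0.2 -0.001 0 0 0 0 0;0.2 -0.002 0 0 0 0 0' >/dev/null; python3 st.py; python3 steer.py '0.2 -0.001 0 0 0 0 0;0.2 -0.002 0 0 0 0 0' >/dev/null; python3 st.py
```

```text
t 20.45 dock mm [-93.8   5.5  11.1] yaw rel deg 0.04 F [-0.1 -0.2 -0.3] op 0.2 down [ 0.003 -0.   ]
t 20.65 dock mm [-96.1   5.7  11.1] yaw rel deg 0.05 F [-0.2  0.3  0.5] op 0.2 down [0.003 0.   ]
```

The force dropped to zero at the expected seated position, so I'm retreating to check.

```bash
python3 steer.py '0.2 -0.02 0 0 0 0 0;0.2 -0.05 0 0 0 0 0;0.2 -0.06 0 -0.04 0 0 0;0.2 -0.1 0 -0.09 0 0 0;0.2 -0.1 -0.05 -0.11 0 0 0;0.2 -0.1 -0.1 -0.11 0 0 0;0.2 -0.1 -0.15 -0.11 0 0 0;0.2 -0.1 -0.2 -0.11 0 0 0;0.2 -0.1 -0.25 -0.11 0 0 0;0.2 -0.1 -0.25 -0.11 0 0 0' >/dev/null; python3 st.py;python3 -c "
from h import *
crop('top','pics/c6.png',340,160,120,108,5.5)"
```

```text
t 21.65 dock mm [-196.7  262.3  120.9] yaw rel deg 0.71 F [-0.1 -0.3  0.3] op 0.2 down [0.002 0.004]
```

View pics/c6.png

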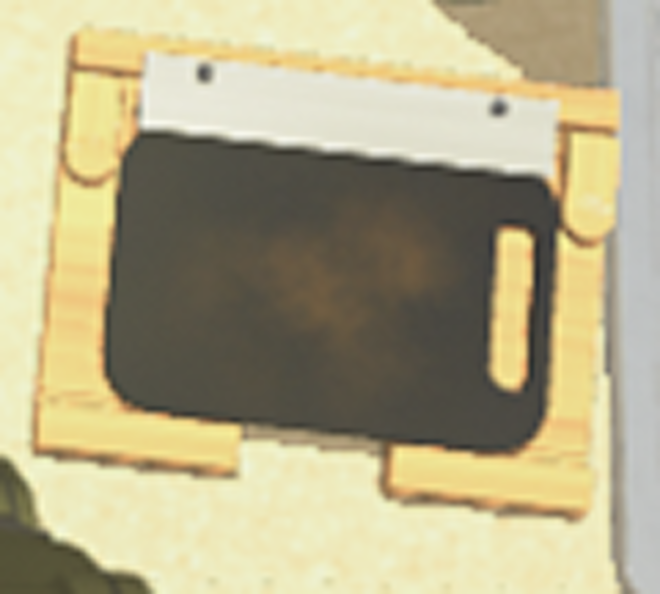

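The top view shows the board behind both rim halves and parallel to the dock. The far edge is under the lip, whose left screw moved from row 78 to 73. The near edge runs (140,408)–(500,452). Next I compare this with the predicted seated and unseated outlines.

Run:
```python
from fit import *
g=lambda x,y,z:((w2px('top',dw(dock,np.array([x,y,z])/1000))[0]-[340,160]+.5)*5.5-.5).round(1)
for n,q in {"near L flat":(-84,85,25),"near R flat":(-84,-85,25),"near L on rim":(-84,85,34),"near R on rim":(-84,-85,34),"left":(-5,120,25),"right":(-5,-120,25),"lip L rest":(64,113,31),"lip L 3mm":(67,113,31),"lip L 5mm":(69,113,31)}.items(): print(n,g(*q))
```

```text
near L flat [159.6 416.2]
near R flat [476.2 452.5]
near L on rim [163.1 414.8]
near R on rim [481.9 451.4]
left [107.6 262.7]
right [551.  313.8]
lip L rest [134.2 136.4]
lip L 3mm [134.7 131. ]
lip L 5mm [135.  127.3]
```

A gentle touch on top will confirm the height: z 25 mm means fully down, 34 mm means still on the rim.

```bash
python3 steer.py '0 0.03 0.04 0 0 0 0;0 0.06 0.08 0 0 0 0;0 0.09 0.12 0 0 0 0;0 0.12 0.16 0 0 0 0;0 0.13 0.19 0 0 0 0;0 0.13 0.19 0.04 0 0 0;0 0.13 0.19 0.075 0 0 0;0 0.13 0.19 0.08 0 0 0;0 0.13 0.19 0.08 0 0 0' >/dev/null; python3 st.py; python3 steer.py '0 0 0 0.003 0 0 0;0 0 0 0.006 0 0 0;0 0 0 0.008 0 0 0;0 0 0 0.008 0 0 0' >/dev/null; python3 st.py
```

```text
t 22.6 dock mm [-68.6  63.9  40.3] yaw rel deg -0.11 F [-0.2 -0.4  0.3] op 0.0 down [-0.002  0.   ]
t 23.0 dock mm [-67.3  65.   33.2] yaw rel deg -0.0 F [ 0.5 -0.4  0. ] op 0.0 down [ 0.001 -0.   ]
```

```bash
python3 steer.py '0 0 0 0.002 0 0 0;0 0 0 0.004 0 0 0;0 0 0 0.005 0 0 0;0 0 0 0.005 0 0 0' >/dev/null; python3 st.py; python3 steer.py '0 0 0 0.001 0 0 0;0 0 0 0.002 0 0 0;0 0 0 0.003 0 0 0;0 0 0 0.003 0 0 0' >/dev/null; python3 st.py; python3 steer.py '0 0 0 0.001 0 0 0;0 0 0 0.0015 0 0 0;0 0 0 0.0015 0 0 0' >/dev/null; python3 st.py
```

```text
t 23.4 dock mm [-67.3  64.9  27.9] yaw rel deg -0.02 F [0.4 0.1 3.2] op 0.01 down [ 0. -0.]
t 23.8 dock mm [-67.5  64.9  25.4] yaw rel deg -0.03 F [-1.6  0.4 10.8] op 0.01 down [ 0. -0.]
t 24.1 dock mm [-67.5  64.9  25.4] yaw rel deg -0.03 F [-2.9  3.1 23.4] op 0.0 down [ 0.001 -0.001]
```

The left side was about 2.5 mm high and pressed down to 25.4 mm. Next is the right side.

```bash
python3 steer.py '0 0 0 -0.01 0 0 0;0 0 0 -0.02 0 0 0;0 0 0.04 -0.02 0 0 0;0 0 0.08 -0.02 0 0 0;0 0 0.12 -0.02 0 0 0;0 0 0.13 -0.02 0 0 0;0 0 0.13 -0.012 0 0 0;0 0 0.13 -0.006 0 0 0;0 0 0.13 -0.006 0 0 0' >/dev/null; python3 st.py; python3 steer.py '0 0 0 0.002 0 0 0;0 0 0 0.004 0 0 0;0 0 0 0.004 0 0 0' >/dev/null; python3 st.py; python3 steer.py '0 0 0 0.001 0 0 0;0 0 0 0.002 0 0 0;0 0 0 0.002 0 0 0' >/dev/null; python3 st.py;python3 steer.py '0 0 0 0.001 0 0 0;0 0 0 0.0025 0 0 0;0 0 0 0.0025 0 0 0' >/dev/null; python3 st.py
```

```text
t 25.0 dock mm [-67.9 -61.6  27.7] yaw rel deg 0.16 F [0.5 0.5 0.1] op 0.01 down [-0.002  0.004]
t 25.3 dock mm [-67.1 -64.   25.5] yaw rel deg 0.05 F [0.4 2.7 2.6] op 0.0 down [0. 0.]
t 25.6 dock mm [-67.1 -64.1  25.5] yaw rel deg 0.02 F [-4.1  4.7 16. ] op 0.0 down [0.001 0.   ]
t 25.9 dock mm [-67.  -64.   25.4] yaw rel deg 0.02 F [-6.7  6.3 35. ] op 0.0 down [ 0.001 -0.   ]
```

The right side is fully down. I'll re-check the left with a light touch.

```bash
python3 steer.py '0 0 0 -0.01 0 0 0;0 0 0 -0.02 0 0 0;0 0 -0.04 -0.02 0 0 0;0 0 -0.08 -0.02 0 0 0;0 0 -0.12 -0.02 0 0 0;0 0 -0.13 -0.02 0 0 0;0 0 -0.13 -0.015 0 0 0;0 0 -0.13 -0.012 0 0 0;0 0 -0.13 -0.012 0 0 0' >/dev/null; python3 st.py; python3 steer.py '0 0 0 0.002 0 0 0;0 0 0 0.003 0 0 0;0 0 0 0.003 0 0 0' >/dev/null; python3 st.py; python3 steer.py '0 0 0 0.001 0 0 0;0 0 0 0.002 0 0 0;0 0 0 0.002 0 0 0' >/dev/null; python3 st.py;python3 steer.py '0 0 0 0.001 0 0 0;0 0 0 0.002 0 0 0;0 0 0 0.002 0 0 0' >/dev/null; python3 st.py
```

```text
t 26.8 dock mm [-68.2  62.5  32.1] yaw rel deg -0.19 F [-0.9  0.3  1.3] op 0.0 down [-0.001 -0.002]
t 27.1 dock mm [-67.7  64.3  29.6] yaw rel deg -0.08 F [ 0.  -0.3 -0.1] op 0.01 down [-0. -0.]
t 27.4 dock mm [-67.6  65.1  27.6] yaw rel deg -0.02 F [-0.9 -0.2  0.5] op 0.0 down [-0.  0.]
t 27.7 dock mm [-67.6  65.1  25.6] yaw rel deg -0.02 F [-0.1 -0.2 -0.9] op 0.0 down [-0.  0.]
```

The left side stays down, with no contact until 25.6 mm. I'll retreat and take a final look.

```bash
python3 steer.py '0 0 0 -0.02 0 0 0;0 0 0 -0.06 0 0 0;0 -0.04 -0.03 -0.1 0 0 0;0 -0.08 -0.07 -0.1 0 0 0;0 -0.1 -0.11 -0.1 0 0 0;0 -0.13 -0.15 -0.1 0 0 0;0 -0.13 -0.19 -0.1 0 0 0;0 -0.13 -0.2 -0.1 0 0 0;0 -0.13 -0.2 -0.1 0 0 0' >/dev/null; python3 st.py;python3 -c "
from h import *
crop('top','pics/c7.png',340,160,120,108,5.5)"
```

```text
t 28.6 dock mm [-197.   267.1  125.8] yaw rel deg 0.27 F [-0.6 -0.  -0.3] op 0.01 down [0.001 0.001]
```

View pics/c7.png

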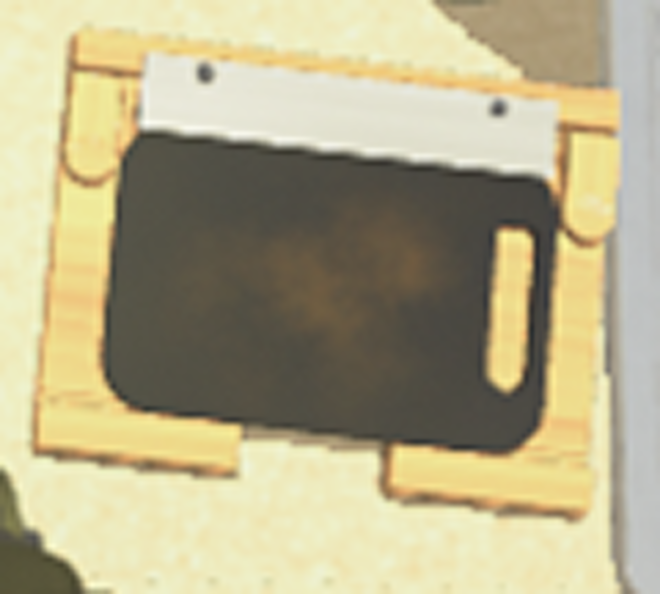

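The board lies parallel to the rim, with its near edge at (140,408)–(500,452) behind both rim halves. The lip sits about 3 mm back (left front corner near row 131). The job is ready to hand in.

```bash
python3 -c "
from plant import r, optics, telemetry
print(r.finish_job())"
```

```text
the job is handed in; nothing more can be done
None
```

I slid the board home and handed the job in at about 29 s: it lies flat behind the front rim with its far edge under the lip, the keeper about 3 mm back and holding it, and I kept the arm clear of the onion, lemon and salt shaker.

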